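Build the dummy-specimen stack on a triaxial cell pedestal

ROBOT

A 6-joint arm with a two-finger parallel gripper is mounted at the origin on the work surface. World frame = base frame: x ahead of the robot, y to its left, z up, the work surface at z = 0. Lengths are in mm, angles in rad, forces in N, time in s.
With the tool pointing down it reaches from about 300 to 775 mm from the base axis. Payload 14.6 kg.
Tool frame: the origin (TCP) lies midway between the tips of the shut fingers; the grasp point (between the pads) lies behind it (manip.grip_depth is the z of the grasp point in the tool frame, in mm); z points along the fingers, y is the line along which they close (so a half turn about z gives the same grasp; the last joint's range is limited). The gripper opens to 94 mm and grips with 3 to 60 N. Pads are 16 mm wide; open, the fingers measure 119 mm over their backs; the gripper's body (75 mm by 177 mm) begins 78 mm behind the grasp point.
Start: joints at [-1.181, 0.3, 1.521, -0, 1.321, -0.067], TCP at [242.585, -493.601, 205.446] pointing down, gripper open.
Joint ranges: [-3.03, 3.03], [-0.79, 2.21], [0.23, 2.52], [-1.04, 4.18], [0, 3.07], [-2.55, 2.55]. Speed limits (rad/s): [2.22, 2.22, 2.57, 3.14, 3.14, 3.14].

INTERFACE

Orientations are given as [roll, pitch, yaw] about the fixed x, y, z axes, in that order (R = Rz(yaw) Ry(pitch) Rx(roll)).
In Python, from cell import manip, viewer, read_state gives the robot as it stands (manip), with the cameras (viewer) and the readings as plain functions.
- The arm moves only by the shell command python3 nudge.py [OPENING] [FORCE], which reads ROWS from standard input. ROWS is a JSON list of rows, 1 to 5 of them, each an object with the fields pos (a list: dx, dy, dz in fractions of the full range, 1 being 1000 mm), rot (a list: a rotation vector rx, ry, rz in parts of the range, where 1.0 means 2 pi rad); a field left out counts as zero; each row is the pose to reach, as a shift and turn from the pose commanded when the command began, along the tool's axes at that moment; what a row does not reach only later rows make up. A row lasts 1/10 s, in which the tool goes at most 50 mm and 0.15 rad, less where a joint would pass 70% of its speed; a pose out of reach is approached as far as the arm can. OPENING is the finger opening in mm, set as the command begins (- or left out keeps the last). The fingers move at their own pace and stop on an object; FORCE is the grip in N (left out, the last holds). Time passes only in rows, so rows that do not move let the fingers close. It prints the time, the measured TCP pose, the force, the opening and the grip force at its end. Shift and turn numbers lie between -1 and 1, and a call with a number outside is refused. Input that does not fit is refused with a message, and nothing moves.
- read_state(): the state, without advancing time (a new reading comes with each control period).
- viewer.camera(name): name is "scene" or "top"; returns (picture, depth): 384x512x3 uint8, red, green, blue; 384x512 float32, mm along the optical axis (not along the pixel's ray), 0 where there is no reading.
- viewer.camera_info(name): a dict with "K" (3x3 intrinsics, pixels), "dist" ([k1, k2, p1, p2, k3] as OpenCV has them; the pictures are not rectified), "rvec" (rotation vector, rad) and "tvec" (3), from world to camera coordinates, as OpenCV has them. Camera axes: x right, y down, z forward; pixel columns grow to the right and rows downward; lengths in mm; the calibration is good to about 2 mm. A picture is of the moment at which its call begins. camera_info takes no time and is no camera call.
- manip.sign_off(): hands the job in; it is judged then, once.
The state is a dict: "clock": time; "joints": joint angles; "qd": joint speeds; "effort": joint torques, N m; "eef_pos": TCP position; "eef_rot": TCP orientation; "wrist_force": force on the tool from outside, world axes, zero at the start; "moment": the same for the moment, N m; "finger_gap": finger opening in mm; "finger_force": force on a finger pad.
Only numpy, scipy, OpenCV 4.12 (cv2) and the standard library are available. Lean on these libraries where they do the work, as an engineer would, in place of code of your own. Each camera call takes 0.05 s, during which the arm holds its last target. There are 200 camera calls.

TASK

Set up the 50 mm dummy specimen on the triaxial cell's pedestal for a calibration run: first lift the top cap off the pedestal and park it upright on the rubber mat, then build up on the pedestal the 50 mm porous disc, the 50 mm dummy, the metal blank disc and finally the top cap, its ball seat upwards. Set each part down squarely and gently (no dropping), its side lined up with the pedestal's all round, and let go of it before fetching the next. Leave the 38 mm parts, the tin and the spirit level where they are.

Things in the scene. Friction and masses are not known exactly. Their poses are not given: they have to be found in the camera images.
- cell_base: Fixed triaxial cell base on the bench: aluminium plate 150 mm across, top 35 mm above the bench; four brass valves round its rim (reach 102 mm from the axis, at most 35 mm high); at its centre the upright steel pedestal, 50 mm in diameter, flat top 65 mm above the bench. Origin on the bench under the pedestal's axis, z up. Left or right of the mat, by chance.
- mat: Flat dark rubber mat, 150 x 150 mm and 4 mm thick, fixed on the bench and empty; parking place for the cap. Origin at the centre of its underside; x and y along its edges.
- top_cap: Black plastic top cap: cylinder 50 mm in diameter and 28 mm high, with a small brass ring and steel ball seat in the middle of its top (40 mm overall height, the ring 26 mm across and 4 mm high). About 0.11 kg. Loose; at the start upright on the pedestal, ball up, within 2 mm of its axis. Origin at the centre of its underside, z up along its axis.
- porous_disc: Sand-coloured speckled porous stone disc, 50 mm in diameter, 12 mm thick, about 0.05 kg, loose, lying flat on the bench. Origin at the centre of its underside, z up along its axis.
- dummy50: Dark grey plastic dummy specimen: solid cylinder 50 mm in diameter and 100 mm tall, about 0.29 kg, loose, upright on the bench. Origin at the centre of its underside, z up along its axis.
- blank_disc: Bare aluminium blank disc, 50 mm in diameter, 18 mm thick, about 0.1 kg, loose, lying flat on the bench. Origin at the centre of its underside, z up along its axis.
- dummy38: Smaller dummy of the other set, not to be used: dark grey cylinder 38 mm in diameter and 76 mm tall, loose, upright. Origin at the centre of its underside, z up along its axis.
- porous38: Smaller porous disc of the other set, not to be used: sand-coloured, 38 mm in diameter, 12 mm thick, loose, flat. Origin at the centre of its underside, z up along its axis.
- tin: Shut round moisture tin, metal, lid 65 mm across, 34 mm high, loose bystander. Origin at the centre of its underside.
- level: Small black spirit level, block 50 (along its x) x 32 x 30 mm high with a yellow vial, loose bystander. Origin at the centre of its underside.

How it is judged:
By the outcome, as a careful person would: the job done as asked, in the order asked, and still so for the second after the job is handed in, with the robot touching nothing.
It also fails if it takes over 136 s, if anything falls off the work surface, if the arm or the gripper's body presses on something with over 40 N, if the wrist force passes 120 N, or if a joint passes its speed limit or range.

## Working session

There is one attempt and no reset: what is moved stays moved. The work goes in short steps, Python scripts to look and compute and a shell command to move; the robot and the scene stay as the last step left them, time stands still between calls to the robot, and variables do not carry over. Pictures are saved under pics/ and viewed, at most 14 in all, crops included, and the job is handed in when it is done.

```bash
ls; mkdir -p pics; python3 - <<'E'
from cell import manip, viewer, read_state
import cv2,numpy as np
for n in("scene","top"):
    p,d=viewer.camera(n); cv2.imwrite(f"pics/{n}0.png",cv2.resize(p[:,:,::-1],(800,600))); np.savez(f"/tmp/{n}0.npz",p=p,d=d)
    print(n,viewer.camera_info(n))
print(read_state(),manip.grip_depth)
E
```

```text
cell.py
nudge.py
pics
scene {'K': array([[435.30639284,   0.        , 250.08322193],
       [  0.        , 435.30639284, 194.79227392],
       [  0.        ,   0.        ,   1.        ]]), 'dist': array([0.01296332, 0.        , 0.        , 0.        , 0.        ]), 'rvec': array([ 1.5724606 ,  1.69751794, -0.88479572]), 'tvec': array([  13.84516532, -240.57034894, 1498.55951348])}
top {'K': array([[460.65044888,   0.        , 250.90274358],
       [  0.        , 460.65044888, 194.31334896],
       [  0.        ,   0.        ,   1.        ]]), 'dist': array([-0.06095427,  0.        ,  0.        ,  0.        ,  0.        ]), 'rvec': array([ 2.16510297, -2.18723095,  0.07723859]), 'tvec': array([  14.41056664,  516.40133147, 1097.76701989])}
{'clock': 0.1, 'joints': array([-1.18060575e+00,  3.00425306e-01,  1.52150208e+00,  4.02522980e-05,
        1.32069970e+00, -6.65784373e-02]), 'qd': array([ 0.00182281, -0.00205051, -0.00166984,  0.00061081,  0.00067047,
        0.00042585]), 'effort': array([ 1.12373880e-04, -5.32649803e+01, -3.53286982e+01,  7.09134294e-02,
        2.35031551e-02, -6.44852798e-05]), 'eef_pos': array([ 242.50828957, -493.39488855,  204.94486613]), 'eef_rot': array([-3.14056310e+00, -1.07723730e-04,  4.56758973e-01]), 'wrist_force': array([-0.82195739,  0.68020466, -0.17953971]), 'moment': array([ 0.01759567, -0.01696404,  0.01057   ]), 'finger_force': 0.0, 'finger_gap': 94.18302180483985} -18.8
```

View pics/top0.png

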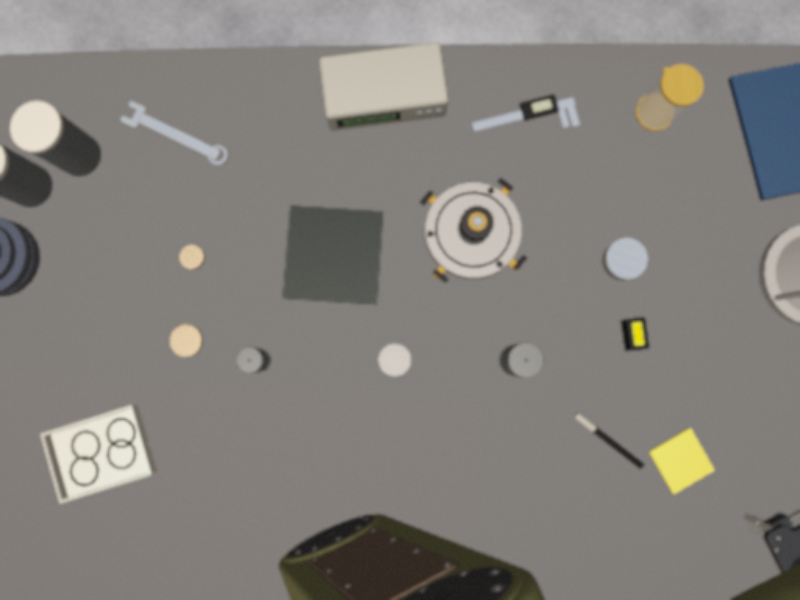

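View pics/scene0.png

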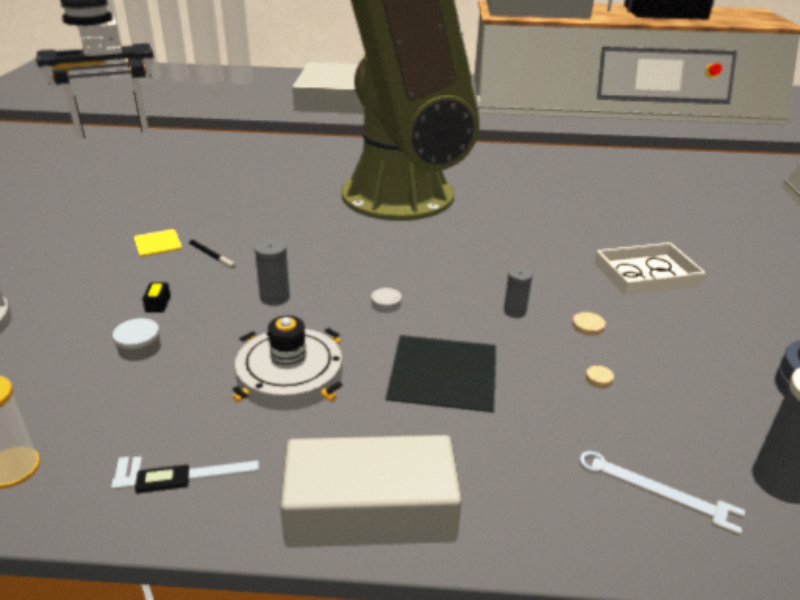

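The top view shows (800-px picture): cap (477,222) on the base, mat (333,255), 50 mm porous disc (186,340), blank (395,360), dummy50 (525,360). The 38 mm parts are at (191,257) and (250,360), the tin at (627,258) and the level at (636,333).

```bash
cat > h.py <<'E'
import cv2,numpy as np
from cell import manip, viewer, read_state
from scipy.optimize import minimize
from scipy.ndimage import map_coordinates
def back(n,px,z):
    i=viewer.camera_info(n);R=cv2.Rodrigues(i['rvec'])[0]
    u=cv2.undistortPoints(np.array([[px]],float),i['K'],i['dist'])[0,0]
    c=-R.T@i['tvec'];d=R.T@np.array([*u,1]);return (c+d*(z-c[2])/d[2])[:2]
def proj(n,P):
    i=viewer.camera_info(n);return cv2.projectPoints(np.array(P,float),i['rvec'],i['tvec'],i['K'],i['dist'])[0][:,0]
def fit(n,img,xy,z,r,fr=False,arc=(0,360),sign=0):
    g=cv2.GaussianBlur(img.astype(np.float32),(0,0),0.7)
    t=np.radians(np.linspace(*arc,120,endpoint=False))
    def ring(p,rr):return proj(n,np.c_[p[0]+rr*np.cos(t),p[1]+rr*np.sin(t),np.full(120,z)])
    def s(rr,p):
        q=ring(p,rr);return np.stack([map_coordinates(g[:,:,k],[q[:,1],q[:,0]],order=1,mode='nearest') for k in range(3)])
    def f(p):
        rr=p[2] if fr else r
        d=s(rr+1.5,p)-s(rr-1.5,p)
        return -np.abs(d).sum(0).mean() if not sign else -sign*d.sum(0).mean()
    best=min(((f([xy[0]+a,xy[1]+b,r]),a,b) for a in range(-8,9,2) for b in range(-8,9,2)))
    x0=[xy[0]+best[1],xy[1]+best[2]]+([r] if fr else [])
    o=minimize(f,x0,method='Nelder-Mead',options=dict(initial_simplex=np.array([x0]+[np.array(x0)+1.5*np.eye(len(x0))[k] for k in range(len(x0))])))
    return np.round(np.r_[o.x,o.fun],2)
E
cat > m0.py <<'E'
from h import *
I={n:np.load(f"/tmp/{n}0.npz") for n in("scene","top")}
obj=dict(cap=((477,224),28,25),plate=((473,230),35,75),porous=((186,340),12,25),dummy=((525,360),100,25),blank=((395,360),18,25),p38=((191,257),12,19),d38=((250,360),76,19),tin=((627,258),34,32.5))
for k,(px,z,r) in obj.items():
    if k=='cap': z=93
    xy=back('top',np.array(px)*.64,z)
    for n in I: print(k,n,xy.round(1),fit(n,I[n]['p'],xy,z,r),fit(n,I[n]['p'],xy,z,r,True), I[n]['d'][tuple(proj(n,[[*xy,z]])[0][::-1].astype(int))])
for px in((291,206),(383,211),(377,304),(284,298),(622,320),(647,320),(650,348),(626,350)):print(back('top',np.array(px)*.64,4 if px[0]<500 else 30).round(1))
E
python3 m0.py
```

```text
cap scene [ 626.6 -117.3] [ 639.83 -115.85  -86.53] [ 641.42 -115.43   26.77  -95.64] 917.0672
cap top [ 626.6 -117.3] [ 627.39 -114.98 -128.28] [ 626.65 -114.67   26.16 -133.78] 1044.3718
plate scene [ 628.3 -117.4] [ 631.26 -117.14 -111.35] [ 631.31 -117.15   74.92 -111.37] 931.4392
plate top [ 628.3 -117.4] [ 630.18 -117.06  -75.27] [ 630.09 -116.99   74.58  -75.93] 1056.0455Traceback (most recent call last):
  File "m0.py", line 7, in <module>
    for n in I: print(k,n,xy.round(1),fit(n,I[n]['p'],xy,z,r),fit(n,I[n]['p'],xy,z,r,True), I[n]['d'][tuple(proj(n,[[*xy,z]])[0][::-1].astype(int))])
                                      ~~~^^^^^^^^^^^^^^^^^^^^
  File "h.py", line 21, in fit
    best=min(((f([xy[0]+a,xy[1]+b,r]),a,b) for a in range(-8,9,2) for b in range(-8,9,2)))
  File "h.py", line 21, in <genexpr>
    best=min(((f([xy[0]+a,xy[1]+b,r]),a,b) for a in range(-8,9,2) for b in range(-8,9,2)))
               ~^^^^^^^^^^^^^^^^^^^^^
  File "h.py", line 19, in f
    d=s(rr+1.5,p)-s(rr-1.5,p)
      ~^^^^^^^^^^
  File "h.py", line 16, in s
    q=ring(p,rr);return np.stack([map_coordinates(g[:,:,k],[q[:,1],q[:,0]],order=1,mode='nearest') for k in range(3)])
  File "h.py", line 14, in ring
    def ring(p,rr):return proj(n,np.c_[p[0]+rr*np.cos(t),p[1]+rr*np.sin(t),np.full(120,z)])
                          ~~~~^^^^^^^^^^^^^^^^^^^^^^^^^^^^^^^^^^^^^^^^^^^^^^^^^^^^^^^^^^^^^
  File "h.py", line 10, in proj
    i=viewer.camera_info(n);return cv2.projectPoints(np.array(P,float),i['rvec'],i['tvec'],i['K'],i['dist'])[0][:,0]
ValueError: time passes only in moves, steps and waits
```

```bash
sed -i 's/viewer.camera_info(n)/CI[n]/; s/^def back/CI={n:viewer.camera_info(n) for n in("scene","top")}\ndef back/' h.py; python3 m0.py
```

```text
cap scene [ 626.6 -117.3] [ 639.83 -115.85  -86.53] [ 641.42 -115.43   26.77  -95.64] 917.0672
cap top [ 626.6 -117.3] [ 627.39 -114.98 -128.28] [ 626.65 -114.67   26.16 -133.78] 1044.3718
plate scene [ 628.3 -117.4] [ 631.26 -117.14 -111.35] [ 631.31 -117.15   74.92 -111.37] 931.4392
plate top [ 628.3 -117.4] [ 630.18 -117.06  -75.27] [ 630.09 -116.99   74.58  -75.93] 1056.0455
porous scene [463.3 333.7] [464.3  335.26 -85.69] [464.29 335.27  24.85 -85.74] 1093.4514
porous top [463.3 333.7] [463.38 335.82 -87.7 ] [463.39 335.83  24.99 -87.7 ] 1129.609
dummy scene [ 426.9 -181.6] [ 429.93 -178.95  -24.98] [ 431.08 -178.28   23.99  -25.41] 1095.3733
dummy top [ 426.9 -181.6] [ 427.55 -181.51  -53.63] [ 427.68 -180.94   23.94  -57.16] 1030.2998
blank scene [429.1   5.4] [430.97   6.6  -85.26] [431.02   6.58  24.89 -85.3 ] 1128.356
blank top [429.1   5.4] [430.24   7.03 -88.56] [430.23   7.07  25.26 -88.88] 1111.9524
p38 scene [594.8 327.5] [ 597.38  328.08 -102.53] [ 597.37  328.09   18.94 -102.55] 983.55133
p38 top [594.8 327.5] [596.27 328.31 -85.43] [596.24 328.26  19.11 -85.49] 1135.3883
d38 scene [430.9 218.9] [434.82 223.76 -25.86] [436.59 223.2   17.81 -26.27] 1088.9108
d38 top [430.9 218.9] [431.64 220.83 -57.82] [431.62 220.09  17.86 -61.38] 1059.6786
tin scene [ 582.5 -355.6] [ 584.3  -355.87 -112.16] [ 584.32 -355.9    32.26 -112.47] 1015.72656
tin top [ 582.5 -355.6] [ 583.   -354.78  -83.11] [ 582.97 -354.68   32.4   -83.14] 1105.5463
[676.3 169.5]
[666.3  22.3]
[517.5  33. ]
[528.6 180.2]
[ 486.7 -345.6]
[ 486.2 -384.6]
[ 443.  -387.7]
[ 440.4 -350.2]
```

Both cameras agree within about 1 mm: base (630.7,-117.1), porous disc (463.8,335.5), dummy (428.5,-180.5), blank (430.6,6.8), mat centre about (597,101). I'm moving now towards the pedestal, turning to yaw π/2.

Units first: shifts go in shares of 1000 mm and turns go in shares of 2 pi rad. So 235 mm / 1000 = 0.235, 188 mm / 1000 = 0.188, -0.14 rad / 6.2832 = -0.0223.

```bash
cat > to.py <<'E'
import sys,numpy as np
from cell import manip, viewer, read_state
from scipy.spatial.transform import Rotation as R
x,y,z=map(float,sys.argv[1:4]);yaw=float(sys.argv[4]) if len(sys.argv)>4 else np.pi/2
s=read_state();M=R.from_euler('xyz',s['eef_rot'])
T=R.from_euler('xyz',[np.pi,0,yaw])
print('REMAIN tool',(M.inv().apply(np.array([x,y,z])-s['eef_pos'])).round(2),(M.inv()*T).as_rotvec().round(3),'wf',s['wrist_force'].round(1),'gap',round(s['finger_gap'],2))
E
echo '[{"pos": [0.047, -0.015, 0], "rot": [0, 0, -0.0223]}, {"pos": [0.094, -0.03, 0], "rot": [0, 0, -0.0446]}, {"pos": [0.141, -0.045, 0], "rot": [0, 0, -0.0668]}, {"pos": [0.188, -0.06, 0], "rot": [0, 0, -0.0891]}, {"pos": [0.235, -0.075, 0], "rot": [0, 0, -0.1114]}]' | python3 nudge.py 80; python3 to.py 631 -117 150
```

```text
clock: 0.6
eef_pos: [421.5, -321.0, 205.3]
eef_rot: [-3.141, -0.0, 1.162]
wrist_force: [0.1, -0.2, 0.7]
finger_gap: 79.7
finger_force: 0.0
REMAIN tool [270.41 111.32  55.3 ] [-0.    -0.    -0.408] wf [ 0.1 -0.2  0.7] gap 79.72
```

To row units: 225 mm / 1000 = 0.225, 180 mm / 1000 = 0.18, -0.408 rad / 6.2832 = -0.0649.

```bash
echo '[{"pos": [0.045, 0.018, 0], "rot": [0, 0, -0.0223]}, {"pos": [0.09, 0.037, 0], "rot": [0, 0, -0.0446]}, {"pos": [0.135, 0.055, 0], "rot": [0, 0, -0.0649]}, {"pos": [0.18, 0.074, 0], "rot": [0, 0, -0.0649]}, {"pos": [0.225, 0.092, 0], "rot": [0, 0, -0.0649]}]' | python3 nudge.py; python3 to.py 631 -117 150
```

```text
clock: 1.1
eef_pos: [596.3, -151.9, 205.2]
eef_rot: [-3.141, -0.0, 1.565]
wrist_force: [0.0, -1.5, 0.4]
finger_gap: 80.2
finger_force: 0.0
REMAIN tool [35.14 34.56 55.17] [-0.    -0.    -0.006] wf [ 0.  -1.5  0.4] gap 80.23
```

```bash
echo '[{}]' | python3 nudge.py; python3 to.py 631 -117 150
```

```text
clock: 1.2
eef_pos: [597.5, -149.6, 204.4]
eef_rot: [-3.141, -0.001, 1.569]
wrist_force: [-0.2, -0.2, 0.1]
finger_gap: 80.1
finger_force: 0.0
REMAIN tool [32.55 33.45 54.36] [-0.001 -0.001 -0.001] wf [-0.2 -0.2  0.1] gap 80.08
```

To row units: 158 mm / 1000 = 0.158, 130 mm / 1000 = 0.13.

```bash
echo '[{"pos": [0.0325, 0.0335, 0]}, {"pos": [0.0325, 0.0335, 0.045]}, {"pos": [0.0325, 0.0335, 0.09]}, {"pos": [0.0325, 0.0335, 0.13]}, {"pos": [0.0325, 0.0335, 0.158]}]' | python3 nudge.py 80;  echo '[{}, {}, {}, {}, {}]' | python3 nudge.py 40 6; python3 to.py 631 -117 45
```

```text
clock: 1.7
eef_pos: [627.3, -121.5, 44.2]
eef_rot: [-3.138, -0.001, 1.565]
wrist_force: [0.4, 0.1, 0.5]
finger_gap: 80.1
finger_force: 0.0
clock: 2.2
eef_pos: [631.0, -121.7, 49.6]
eef_rot: [3.135, 0.001, 1.565]
wrist_force: [12.2, -0.3, -3.6]
finger_gap: 52.5
finger_force: 6.0
REMAIN tool [ 4.74 -0.07  4.59] [ 0.007  0.001 -0.006] wf [12.2 -0.3 -3.6] gap 52.48
```

```bash
echo '[{}, {}, {}, {}, {}]' | python3 nudge.py 40 6; python3 to.py 631 -117 45
```

```text
clock: 2.7
eef_pos: [631.1, -121.8, 49.6]
eef_rot: [3.135, 0.001, 1.565]
wrist_force: [12.9, -1.0, -3.7]
finger_gap: 51.7
finger_force: 6.0
REMAIN tool [ 4.76 -0.18  4.56] [ 0.007  0.001 -0.006] wf [12.9 -1.  -3.7] gap 51.67
```

```bash
echo '[{}, {}, {}]' | python3 nudge.py 62; python3 to.py 631 -117 45
```

```text
clock: 3.0
eef_pos: [628.9, -121.4, 48.0]
eef_rot: [3.141, 0.0, 1.565]
wrist_force: [0.3, 0.1, 0.7]
finger_gap: 61.6
finger_force: 0.0
REMAIN tool [4.42 2.08 3.02] [ 0.     0.    -0.006] wf [0.3 0.1 0.7] gap 61.61
```

To row units: 4.4 mm / 1000 = 0.0044, 3 mm / 1000 = 0.003, -0.006 rad / 6.2832 = -0.001.

```bash
echo '[{"pos": [0.0044, 0.0025, 0.003], "rot": [0, 0, -0.001]}, {"pos": [0.0044, 0.0025, 0.003], "rot": [0, 0, -0.001]}, {"pos": [0.0044, 0.0025, 0.003], "rot": [0, 0, -0.001]}]' | python3 nudge.py 62;python3 to.py 631.5 -117 45;  echo '[{}, {}, {}, {}, {}]' | python3 nudge.py 40 6; python3 to.py 631.5 -117 45
```

```text
clock: 3.3
eef_pos: [631.4, -116.8, 44.3]
eef_rot: [-3.141, -0.0, 1.571]
wrist_force: [-0.3, -0.3, -0.6]
finger_gap: 62.1
finger_force: 0.0
REMAIN tool [-0.25  0.14 -0.74] [-0. -0.  0.] wf [-0.3 -0.3 -0.6] gap 62.15
clock: 3.8
eef_pos: [632.3, -117.0, 44.5]
eef_rot: [3.139, 0.0, 1.571]
wrist_force: [9.0, -1.0, -5.8]
finger_gap: 49.7
finger_force: 6.0
REMAIN tool [-0.   -0.79 -0.55] [ 0.002  0.    -0.   ] wf [ 9.  -1.  -5.8] gap 49.7
```

To row units: 0.9 mm / 1000 = 0.0009, 0.6 rad / 6.2832 = 0.0955.

```bash
echo '[{"pos": [0, 0.0009, 0]}, {"pos": [0, 0.0009, 0], "rot": [0, 0, 0.0239]}, {"pos": [0, 0.0009, 0], "rot": [0, 0, 0.0477]}, {"pos": [0, 0.0009, 0], "rot": [0, 0, 0.0716]}, {"pos": [0, 0.0009, 0], "rot": [0, 0, 0.0955]}]' | python3 nudge.py 76;  echo '[{"rot": [0, 0, 0.0239]}, {"rot": [0, 0, 0.0477]}, {"rot": [0, 0, 0.0716]}, {"rot": [0, 0, 0.0955]}, {"rot": [0, 0, 0.1194]}]' | python3 nudge.py; echo '[{"rot": [0, 0, 0.0239]}, {"rot": [0, 0, 0.0352]}, {"rot": [0, 0, 0.0352]}]' | python3 nudge.py 62; python3 to.py 632.4 -117 45 0;  echo '[{}, {}, {}, {}, {}]' | python3 nudge.py 40 6; python3 to.py 632.4 -117 45 0
```

```text
clock: 4.3
eef_pos: [632.2, -117.0, 44.5]
eef_rot: [-3.141, 0.0, 0.965]
wrist_force: [0.5, 0.5, -0.2]
finger_gap: 75.9
finger_force: 0.0
clock: 4.8
eef_pos: [632.2, -117.0, 44.5]
eef_rot: [-3.142, 0.0, 0.214]
wrist_force: [0.3, -0.9, -0.0]
finger_gap: 76.1
finger_force: 0.0
clock: 5.1
eef_pos: [632.2, -117.0, 44.5]
eef_rot: [-3.142, 0.0, -0.001]
wrist_force: [-0.7, -0.4, 0.2]
finger_gap: 62.1
finger_force: 0.0
REMAIN tool [ 0.18 -0.04 -0.47] [-0.     0.    -0.001] wf [-0.7 -0.4  0.2] gap 62.06
clock: 5.6
eef_pos: [632.2, -117.1, 44.5]
eef_rot: [3.141, 0.0, 0.0]
wrist_force: [-1.0, -1.8, 0.6]
finger_gap: 49.9
finger_force: 6.0
REMAIN tool [ 0.15 -0.13 -0.54] [0. 0. 0.] wf [-1.  -1.8  0.6] gap 49.9
```

To row units: -25 mm / 1000 = -0.025, -10 mm / 1000 = -0.01.

```bash
echo '[{}, {"pos": [0, 0, -0.01]}, {"pos": [0, 0, -0.025]}, {"pos": [0, 0, -0.025]}]' | python3 nudge.py 62; echo '[{}, {}, {}, {}, {}]' | python3 nudge.py 40 20; python3 to.py 632.3 -117.15 69.5 0; echo '[{"pos": [0, 0, -0.003]}, {"pos": [0, 0, -0.02]}, {"pos": [0, 0, -0.05]}, {"pos": [-0.012, -0.043, -0.05]}, {"pos": [-0.024, -0.086, -0.05]}]' | python3 nudge.py;echo '[{"pos": [-0.012, -0.043, 0]}, {"pos": [-0.012, -0.086, 0]}, {"pos": [-0.012, -0.13, 0]}, {"pos": [-0.012, -0.13, 0]}, {"pos": [-0.012, -0.13, 0]}]' | python3 nudge.py; python3 to.py 598 101 9 0
```

```text
clock: 6.0
eef_pos: [633.6, -117.2, 72.6]
eef_rot: [3.141, -0.004, -0.0]
wrist_force: [0.6, -0.4, 0.2]
finger_gap: 62.1
finger_force: 0.0
clock: 6.5
eef_pos: [632.1, -116.9, 69.3]
eef_rot: [-3.141, 0.0, -0.0]
wrist_force: [-1.9, -0.1, 3.2]
finger_gap: 49.6
finger_force: 20.0
REMAIN tool [ 0.17  0.25 -0.21] [-0.  0. -0.] wf [-1.9 -0.1  3.2] gap 49.55
clock: 7.0
eef_pos: [608.2, -30.7, 120.0]
eef_rot: [3.142, -0.001, -0.002]
wrist_force: [0.2, 0.3, -1.0]
finger_gap: 49.5
finger_force: 20.0
clock: 7.5
eef_pos: [596.2, 99.7, 119.3]
eef_rot: [3.141, 0.0, 0.002]
wrist_force: [0.0, -0.2, -0.8]
finger_gap: 49.6
finger_force: 20.0
REMAIN tool [  1.85  -1.34 110.3 ] [0.    0.    0.002] wf [ 0.  -0.2 -0.8] gap 49.6
```

To row units: 104 mm / 1000 = 0.104, 100 mm / 1000 = 0.1.

```bash
echo '[{"pos": [0.002, 0, 0.03]}, {"pos": [0.002, 0, 0.065]}, {"pos": [0.002, 0, 0.09]}, {"pos": [0.002, 0, 0.1]}, {"pos": [0.002, 0, 0.104]}]' | python3 nudge.py; echo '[{"pos": [0, 0, 0.002]}, {"pos": [0, 0, 0.004]}, {"pos": [0, 0, 0.005]}, {"pos": [0, 0, 0.006]}, {"pos": [0, 0, 0.0065]}]' | python3 nudge.py;  python3 to.py 598 101 8.3 0
```

```text
clock: 8.0
eef_pos: [598.2, 98.0, 14.9]
eef_rot: [3.141, 0.001, -0.001]
wrist_force: [-0.6, 0.6, -1.1]
finger_gap: 49.8
finger_force: 20.0
clock: 8.5
eef_pos: [598.4, 99.1, 9.2]
eef_rot: [-3.142, -0.0, -0.0]
wrist_force: [0.2, -0.1, -0.2]
finger_gap: 49.7
finger_force: 20.0
REMAIN tool [-0.45 -1.9   0.93] [-0. -0. -0.] wf [ 0.2 -0.1 -0.2] gap 49.66
```

To row units: 0.9 mm / 1000 = 0.0009, 0.6 mm / 1000 = 0.0006.

```bash
echo '[{"pos": [0, 0, 0.0003]}, {"pos": [0, 0, 0.0006]}, {"pos": [0, 0, 0.0009]}, {"pos": [0, 0, 0.0009]}]' | python3 nudge.py;  python3 to.py 598 101 8.3 0
```

```text
clock: 8.9
eef_pos: [598.4, 99.1, 8.3]
eef_rot: [-3.142, -0.0, -0.0]
wrist_force: [-1.4, -1.2, 2.2]
finger_gap: 49.6
finger_force: 20.0
REMAIN tool [-0.38 -1.94 -0.  ] [-0. -0. -0.] wf [-1.4 -1.2  2.2] gap 49.58
```

To row units: -110 mm / 1000 = -0.11, -60 mm / 1000 = -0.06.

```bash
echo '[{}, {}, {"pos": [0, 0, -0.02]}, {"pos": [0, 0, -0.06]}, {"pos": [0, 0, -0.11]}]' | python3 nudge.py 70; echo '[{"pos": [-0.022, -0.04, 0]}, {"pos": [-0.045, -0.08, 0]}, {"pos": [-0.067, -0.12, 0]}, {"pos": [-0.09, -0.16, 0]}, {"pos": [-0.112, -0.195, 0]}]' | python3 nudge.py;echo '[{}]' | python3 nudge.py; python3 to.py 465 335.5 60 0
python3 - <<'E'
from h import *
for n in("scene","top"):
    p,d=viewer.camera(n);np.savez(f"/tmp/{n}1.npz",p=p,d=d)
    c=proj(n,[[615,-10,50]])[0];x,y=(c-[100,75]).astype(int)
    cv2.imwrite(f"pics/{n}1.png",cv2.resize(p[max(y,0):y+150,x:x+200,::-1],None,fx=3,fy=3,interpolation=2))
    print(n,(x,y),fit(n,p,(630.5,-117),65,25),fit(n,p,(630.5,-117),65,25,True),fit(n,p,(597,99),32,25,True),fit(n,p,(630.5,-117),35,75))
E
```

```text
clock: 9.4
eef_pos: [597.3, 98.9, 117.7]
eef_rot: [3.141, 0.004, -0.0]
wrist_force: [0.6, 0.4, -0.0]
finger_gap: 70.2
finger_force: 0.0
clock: 9.9
eef_pos: [485.2, 295.7, 118.2]
eef_rot: [-3.141, -0.0, 0.0]
wrist_force: [1.5, -0.1, -0.2]
finger_gap: 70.4
finger_force: 0.0
clock: 10.0
eef_pos: [484.0, 297.5, 118.1]
eef_rot: [-3.141, 0.0, 0.004]
wrist_force: [-0.2, 0.1, 0.4]
finger_gap: 70.0
finger_force: 0.0
REMAIN tool [-18.86 -38.03  58.15] [-0.001  0.     0.004] wf [-0.2  0.1  0.4] gap 70.02
scene (np.int64(133), np.int64(147)) [ 631.23 -118.1   -78.55] [ 631.32 -118.03   24.91  -78.59] [ 592.64   99.09   13.68 -151.75] [ 631.24 -117.16 -116.48]
top (np.int64(158), np.int64(77)) [ 625.31 -114.27  -37.21] [ 626.7  -115.07   26.41  -38.67] [587.81  96.34  21.14 -42.32] [ 630.21 -117.04  -76.16]
```

View pics/scene1.png

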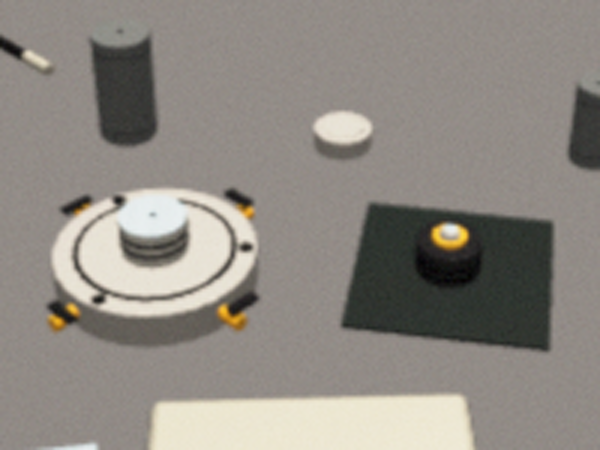

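To row units: 105 mm / 1000 = 0.105, 95 mm / 1000 = 0.095.

```bash
echo '[{"pos": [-0.01, -0.02, 0]}, {"pos": [-0.019, -0.038, 0.02]}, {"pos": [-0.019, -0.038, 0.06]}, {"pos": [-0.019, -0.038, 0.095]}, {"pos": [-0.019, -0.038, 0.105]}]' | python3 nudge.py; echo '[{"pos": [0, 0, 0.003]}, {"pos": [0, 0, 0.006]}, {"pos": [0, 0, 0.008]}, {"pos": [0, 0, 0.009]}]' | python3 nudge.py; python3 to.py 465 335.5 3 0
```

```text
clock: 10.6
eef_pos: [466.6, 330.0, 9.6]
eef_rot: [3.139, 0.004, -0.002]
wrist_force: [0.4, 0.1, -0.2]
finger_gap: 69.9
finger_force: 0.0
clock: 11.0
eef_pos: [468.0, 332.2, 5.1]
eef_rot: [-3.141, -0.001, -0.0]
wrist_force: [0.2, 0.7, 0.2]
finger_gap: 70.0
finger_force: 0.0
REMAIN tool [-2.97 -3.27  2.06] [-0.001 -0.001 -0.   ] wf [0.2 0.7 0.2] gap 70.03
```

The crop shows the cap upright on the mat at (450,250), the pedestal bare at (153,215).

To row units: -3.3 mm / 1000 = -0.0033, -3 mm / 1000 = -0.003.

```bash
echo '[{"pos": [-0.003, -0.0033, 0.002]}, {"pos": [-0.003, -0.0033, 0.002]}, {"pos": [-0.003, -0.0033, 0.002]}]' | python3 nudge.py; echo '[{}, {}, {}, {}, {}]' | python3 nudge.py 40 6;  python3 to.py 465 335.5 3 0; echo '[{}, {}, {"rot": [0, 0, -0.0239]}, {"rot": [0, 0, -0.0477]}, {"rot": [0, 0, -0.0716]}]' | python3 nudge.py 76;echo '[{"rot": [0, 0, -0.0239]}, {"rot": [0, 0, -0.0477]}, {"rot": [0, 0, -0.0716]}, {"rot": [0, 0, -0.0955]}, {"rot": [0, 0, -0.1194]}]' | python3 nudge.py;echo '[{"rot": [0, 0, -0.0239]}, {"rot": [0, 0, -0.0477]}, {"rot": [0, 0, -0.059]}, {"rot": [0, 0, -0.059]}]' | python3 nudge.py;echo '[{}, {}, {}, {}, {}]' | python3 nudge.py 40 15;python3 to.py 632.3 -117.15 95
```

```text
clock: 11.3
eef_pos: [464.3, 335.6, 2.3]
eef_rot: [-3.141, -0.0, 0.0]
wrist_force: [0.5, 0.0, -0.1]
finger_gap: 69.5
finger_force: 0.0
clock: 11.8
eef_pos: [464.4, 335.3, 2.1]
eef_rot: [-3.142, -0.0, -0.0]
wrist_force: [-0.6, -1.2, -0.7]
finger_gap: 49.7
finger_force: 6.0
REMAIN tool [ 0.61 -0.15 -0.91] [-0. -0. -0.] wf [-0.6 -1.2 -0.7] gap 49.68
clock: 12.3
eef_pos: [464.3, 335.3, 2.0]
eef_rot: [-3.142, 0.0, 0.456]
wrist_force: [-0.1, -0.1, 0.1]
finger_gap: 75.5
finger_force: 0.0
clock: 12.8
eef_pos: [464.3, 335.4, 2.0]
eef_rot: [-3.142, 0.0, 1.206]
wrist_force: [0.8, 0.3, 0.2]
finger_gap: 75.7
finger_force: 0.0
clock: 13.2
eef_pos: [464.3, 335.3, 2.0]
eef_rot: [-3.142, 0.0, 1.572]
wrist_force: [-0.8, 0.6, -0.4]
finger_gap: 75.8
finger_force: 0.0
clock: 13.7
eef_pos: [464.4, 335.4, 2.0]
eef_rot: [-3.142, -0.0, 1.57]
wrist_force: [0.7, -0.9, 0.9]
finger_gap: 50.0
finger_force: 15.0
REMAIN tool [-452.44  168.12  -92.96] [-0. -0. -0.] wf [ 0.7 -0.9  0.9] gap 49.99
```

To row units: -118 mm / 1000 = -0.118, -85 mm / 1000 = -0.085.

```bash
echo '[{"pos": [0, 0, -0.005]}, {"pos": [0, 0, -0.04]}, {"pos": [0, 0, -0.085]}, {"pos": [0, 0, -0.118]}, {"pos": [-0.04, 0.015, -0.118]}]' | python3 nudge.py; echo '[{"pos": [-0.042, 0.015, 0]}, {"pos": [-0.084, 0.03, 0]}, {"pos": [-0.126, 0.045, 0]}, {"pos": [-0.168, 0.06, 0]}, {"pos": [-0.21, 0.075, 0]}]' | python3 nudge.py;  echo '[{"pos": [-0.042, 0.016, 0]}, {"pos": [-0.084, 0.032, 0]}, {"pos": [-0.126, 0.048, 0]}, {"pos": [-0.16, 0.06, 0]}, {"pos": [-0.18, 0.07, 0]}]' | python3 nudge.py; echo '[{}]' | python3 nudge.py; python3 to.py 632.3 -117.15 67
```

```text
clock: 14.2
eef_pos: [480.2, 298.6, 125.3]
eef_rot: [3.135, -0.004, 1.575]
wrist_force: [1.1, -0.7, -0.7]
finger_gap: 49.3
finger_force: 15.0
clock: 14.7
eef_pos: [554.7, 83.6, 120.5]
eef_rot: [3.141, -0.0, 1.571]
wrist_force: [0.8, -0.3, -0.6]
finger_gap: 49.3
finger_force: 15.0
clock: 15.2
eef_pos: [624.6, -97.4, 120.2]
eef_rot: [3.142, 0.0, 1.569]
wrist_force: [0.5, 0.7, -0.7]
finger_gap: 49.6
finger_force: 15.0
clock: 15.3
eef_pos: [624.7, -97.2, 120.0]
eef_rot: [3.142, 0.0, 1.568]
wrist_force: [-1.6, 0.9, -1.2]
finger_gap: 49.3
finger_force: 15.0
REMAIN tool [-19.96   7.62  52.97] [ 0.     0.    -0.003] wf [-1.6  0.9 -1.2] gap 49.27
```

To row units: 48 mm / 1000 = 0.048, 43 mm / 1000 = 0.043, -0.003 rad / 6.2832 = -0.0005.

```bash
echo '[{"pos": [-0.01, 0.004, 0], "rot": [0, 0, -0.0005]}, {"pos": [-0.02, 0.0076, 0.01], "rot": [0, 0, -0.0005]}, {"pos": [-0.02, 0.0076, 0.03], "rot": [0, 0, -0.0005]}, {"pos": [-0.02, 0.0076, 0.043], "rot": [0, 0, -0.0005]}, {"pos": [-0.02, 0.0076, 0.048], "rot": [0, 0, -0.0005]}]' | python3 nudge.py; echo '[{}, {}]' | python3 nudge.py;python3 to.py 632.3 -117.15 67
```

```text
clock: 15.8
eef_pos: [631.2, -114.2, 70.1]
eef_rot: [-3.139, -0.001, 1.574]
wrist_force: [-0.5, -0.4, -0.7]
finger_gap: 49.6
finger_force: 15.0
clock: 16.0
eef_pos: [632.3, -114.5, 72.7]
eef_rot: [3.141, 0.0, 1.574]
wrist_force: [1.2, 0.6, -0.2]
finger_gap: 49.1
finger_force: 15.0
REMAIN tool [-2.66  0.02  5.68] [0.001 0.    0.003] wf [ 1.2  0.6 -0.2] gap 49.06
```

To row units: 4.5 mm / 1000 = 0.0045, -2.7 mm / 1000 = -0.0027, 0.003 rad / 6.2832 = 0.0005.

```bash
echo '[{"pos": [-0.0027, 0, 0], "rot": [0, 0, 0.0005]}, {"pos": [-0.0027, 0, 0.002], "rot": [0, 0, 0.0005]}, {"pos": [-0.0027, 0, 0.0035], "rot": [0, 0, 0.0005]}, {"pos": [-0.0027, 0, 0.0045], "rot": [0, 0, 0.0005]}, {"pos": [-0.0027, 0, 0.0045], "rot": [0, 0, 0.0005]}]' | python3 nudge.py;python3 to.py 632.3 -117.15 67;  echo '[{"pos": [0, 0, 0.0004]}, {"pos": [0, 0, 0.0008]}, {"pos": [0, 0, 0.0012]}, {"pos": [0, 0, 0.0012]}]' | python3 nudge.py;python3 to.py 632.3 -117.15 67
```

```text
clock: 16.5
eef_pos: [631.9, -117.3, 67.4]
eef_rot: [-3.141, -0.0, 1.571]
wrist_force: [0.3, 0.4, -0.5]
finger_gap: 49.5
finger_force: 15.0
REMAIN tool [0.16 0.41 0.38] [-0. -0.  0.] wf [ 0.3  0.4 -0.5] gap 49.49
clock: 16.9
eef_pos: [632.0, -117.3, 67.0]
eef_rot: [3.141, 0.0, 1.571]
wrist_force: [-2.3, -0.4, 5.4]
finger_gap: 49.6
finger_force: 15.0
REMAIN tool [0.19 0.27 0.04] [0. 0. 0.] wf [-2.3 -0.4  5.4] gap 49.58
```

To row units: 20 mm / 1000 = 0.02, 0.15 mm / 1000 = 0.0002.

```bash
echo '[{"pos": [0, 0, -0.001]}, {"pos": [0, 0, -0.001]}, {"pos": [0.0002, 0.0003, 0.008]}, {"pos": [0.0002, 0.0003, 0.02]}, {"pos": [0.0002, 0.0003, 0.02]}]' | python3 nudge.py 62; echo '[{}, {}, {}, {}, {}]' | python3 nudge.py 40 10;  python3 to.py 632.3 -117.15 47
```

```text
clock: 17.4
eef_pos: [631.1, -116.9, 43.7]
eef_rot: [-3.138, -0.001, 1.571]
wrist_force: [0.4, 0.5, 0.5]
finger_gap: 61.8
finger_force: 0.0
clock: 17.9
eef_pos: [632.4, -117.2, 46.4]
eef_rot: [3.141, 0.0, 1.571]
wrist_force: [1.1, -0.0, -1.8]
finger_gap: 50.2
finger_force: 10.0
REMAIN tool [ 0.05 -0.06 -0.59] [0. 0. 0.] wf [ 1.1 -0.  -1.8] gap 50.2
```

To row units: 0.45 rad / 6.2832 = 0.0716.

```bash
echo '[{}, {}, {"rot": [0, 0, 0.0239]}, {"rot": [0, 0, 0.0477]}, {"rot": [0, 0, 0.0716]}]' | python3 nudge.py 76;  echo '[{"rot": [0, 0, 0.0239]}, {"rot": [0, 0, 0.0477]}, {"rot": [0, 0, 0.0716]}, {"rot": [0, 0, 0.0955]}, {"rot": [0, 0, 0.1194]}]' | python3 nudge.py; echo '[{"rot": [0, 0, 0.0239]}, {"rot": [0, 0, 0.0477]}, {"rot": [0, 0, 0.059]}, {"rot": [0, 0, 0.059]}]' | python3 nudge.py 62;   echo '[{}, {}, {}, {}, {}]' | python3 nudge.py 40 10; python3 to.py 632.4 -117.15 45 0
```

```text
clock: 18.4
eef_pos: [632.3, -117.2, 46.5]
eef_rot: [3.141, -0.0, 1.115]
wrist_force: [-0.3, -0.2, -0.4]
finger_gap: 75.9
finger_force: 0.0
clock: 18.9
eef_pos: [632.3, -117.2, 46.5]
eef_rot: [3.141, -0.0, 0.365]
wrist_force: [0.2, 0.3, 0.0]
finger_gap: 76.1
finger_force: 0.0
clock: 19.3
eef_pos: [632.3, -117.2, 46.5]
eef_rot: [3.142, -0.0, -0.001]
wrist_force: [0.4, 0.0, -0.4]
finger_gap: 62.1
finger_force: 0.0
clock: 19.8
eef_pos: [632.3, -117.1, 46.4]
eef_rot: [-3.142, 0.0, 0.0]
wrist_force: [-0.4, 0.5, 1.0]
finger_gap: 49.9
finger_force: 10.0
REMAIN tool [0.13 0.01 1.39] [-0.  0.  0.] wf [-0.4  0.5  1. ] gap 49.9
```

To row units: -95 mm / 1000 = -0.095, -65 mm / 1000 = -0.065.

```bash
echo '[{}, {}, {"pos": [0, 0, -0.03]}, {"pos": [0, 0, -0.065]}, {"pos": [0, 0, -0.095]}]' | python3 nudge.py 76; echo '[{"pos": [-0.04, 0.012, 0]}, {"pos": [-0.082, 0.025, 0]}, {"pos": [-0.124, 0.038, 0]}, {"pos": [-0.165, 0.051, 0]}, {"pos": [-0.203, 0.063, 0]}]' | python3 nudge.py; echo '[{}, {}]' | python3 nudge.py;python3 to.py 429 -180.5 35 0
python3 - <<'E'
from h import *
for n in("scene",):
    p,d=viewer.camera(n)
    cv2.imwrite(f"pics/{n}2.png",cv2.resize(p[150:280,110:284,::-1],None,fx=4,fy=4,interpolation=2))
    print(fit(n,p,(631,-117),77,25,True,sign=-1),fit(n,p,(631,-117),77,25,arc=(-90,90)))
E
```

```text
clock: 20.3
eef_pos: [632.3, -117.2, 143.0]
eef_rot: [3.141, -0.001, -0.0]
wrist_force: [1.0, -0.5, -0.0]
finger_gap: 75.9
finger_force: 0.0
clock: 20.8
eef_pos: [427.5, -180.4, 141.4]
eef_rot: [3.141, -0.0, -0.0]
wrist_force: [0.6, -0.6, 0.9]
finger_gap: 75.7
finger_force: 0.0
clock: 21.0
eef_pos: [429.4, -180.5, 141.9]
eef_rot: [3.141, -0.001, -0.001]
wrist_force: [0.3, -1.3, 0.0]
finger_gap: 75.8
finger_force: 0.0
REMAIN tool [-5.000e-01 -9.000e-02  1.069e+02] [ 0.001 -0.001 -0.001] wf [ 0.3 -1.3  0. ] gap 75.78
[ 630.86 -117.17   24.59  -86.87] [ 630.7  -116.75 -103.09]
```

View pics/scene2.png

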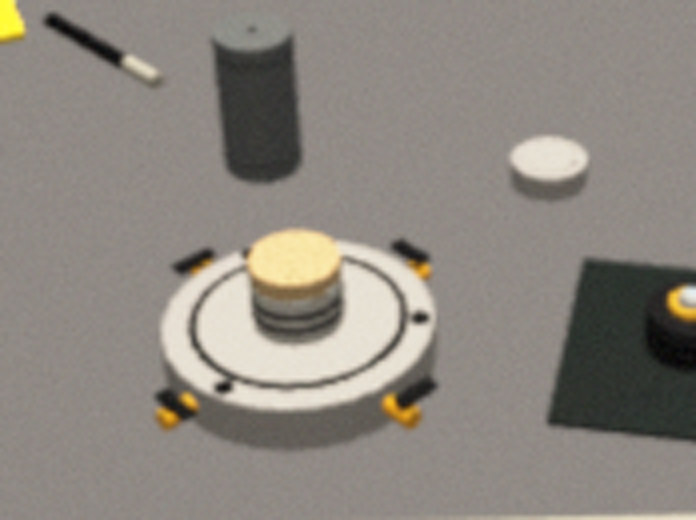

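The crop shows the porous disc flush on the pedestal (295,265), with the dummy at (252,35) still upright. Next is the dummy.

To row units: 107 mm / 1000 = 0.107, 100 mm / 1000 = 0.1.

```bash
echo '[{"pos": [0, 0, 0.025]}, {"pos": [0, 0, 0.055]}, {"pos": [0, 0, 0.085]}, {"pos": [0, 0, 0.1]}, {"pos": [0, 0, 0.107]}]' | python3 nudge.py; echo '[{}, {}, {}, {}, {}]' | python3 nudge.py 40 6;  python3 to.py 429 -180.5 35 0; echo '[{}, {}, {"rot": [0, 0, -0.0239]}, {"rot": [0, 0, -0.0477]}, {"rot": [0, 0, -0.0716]}]' | python3 nudge.py 76;echo '[{"rot": [0, 0, -0.0239]}, {"rot": [0, 0, -0.0477]}, {"rot": [0, 0, -0.0716]}, {"rot": [0, 0, -0.0955]}, {"rot": [0, 0, -0.1194]}]' | python3 nudge.py;echo '[{"rot": [0, 0, -0.0239]}, {"rot": [0, 0, -0.0477]}, {"rot": [0, 0, -0.059]}, {"rot": [0, 0, -0.059]}]' | python3 nudge.py;echo '[{}, {}, {}, {}, {}]' | python3 nudge.py 40 25;python3 to.py 632.35 -117.15 112
```

```text
clock: 21.55
eef_pos: [429.5, -179.5, 32.7]
eef_rot: [-3.14, 0.002, 0.001]
wrist_force: [0.2, -0.1, 0.4]
finger_gap: 76.4
finger_force: 0.0
clock: 22.05
eef_pos: [429.8, -180.5, 35.1]
eef_rot: [3.141, -0.002, -0.0]
wrist_force: [-0.3, -1.2, 6.0]
finger_gap: 49.5
finger_force: 6.0
REMAIN tool [-0.83  0.01  0.14] [ 0.001 -0.002 -0.   ] wf [-0.3 -1.2  6. ] gap 49.52
clock: 22.55
eef_pos: [429.1, -180.0, 34.2]
eef_rot: [-3.141, 0.0, 0.456]
wrist_force: [0.3, -0.4, -0.1]
finger_gap: 75.7
finger_force: 0.0
clock: 23.05
eef_pos: [429.1, -180.0, 34.2]
eef_rot: [-3.141, -0.0, 1.206]
wrist_force: [-0.0, 0.1, 0.8]
finger_gap: 76.2
finger_force: 0.0
clock: 23.45
eef_pos: [429.1, -180.1, 34.2]
eef_rot: [-3.141, -0.0, 1.572]
wrist_force: [0.5, 0.7, -0.1]
finger_gap: 76.4
finger_force: 0.0
clock: 23.95
eef_pos: [429.3, -180.1, 34.4]
eef_rot: [3.141, -0.0, 1.57]
wrist_force: [1.1, 1.1, 0.6]
finger_gap: 49.4
finger_force: 25.0
REMAIN tool [ 63.07 203.03 -77.62] [ 0. -0. -0.] wf [1.1 1.1 0.6] gap 49.41
```

To row units: -110 mm / 1000 = -0.11, -85 mm / 1000 = -0.085.

```bash
echo '[{"pos": [0, 0, -0.004]}, {"pos": [0, 0, -0.025]}, {"pos": [0, 0, -0.055]}, {"pos": [0, 0, -0.085]}, {"pos": [0, 0, -0.11]}]' | python3 nudge.py; echo '[{"pos": [0.012, 0.04, 0]}, {"pos": [0.024, 0.08, 0]}, {"pos": [0.037, 0.12, 0]}, {"pos": [0.05, 0.16, 0]}, {"pos": [0.061, 0.194, 0]}]' | python3 nudge.py; echo '[{}, {}, {}]' | python3 nudge.py;python3 to.py 632.35 -117.15 111.5
```

```text
clock: 24.45
eef_pos: [429.1, -180.1, 146.0]
eef_rot: [3.141, 0.0, 1.571]
wrist_force: [-0.9, 0.0, -3.3]
finger_gap: 49.5
finger_force: 25.0
clock: 24.95
eef_pos: [624.7, -118.1, 144.0]
eef_rot: [-3.141, -0.0, 1.571]
wrist_force: [0.1, -0.5, -2.5]
finger_gap: 49.7
finger_force: 25.0
clock: 25.25
eef_pos: [622.4, -119.5, 144.3]
eef_rot: [-3.141, -0.0, 1.57]
wrist_force: [0.2, 0.2, -3.1]
finger_gap: 49.6
finger_force: 25.0
REMAIN tool [ 2.34  9.97 32.79] [-0.001 -0.    -0.001] wf [ 0.2  0.2 -3.1] gap 49.62
```

To row units: 29 mm / 1000 = 0.029, 25 mm / 1000 = 0.025.

```bash
echo '[{"pos": [0.0023, 0.01, 0]}, {"pos": [0.0023, 0.01, 0.008]}, {"pos": [0.0023, 0.01, 0.018]}, {"pos": [0.0023, 0.01, 0.025]}, {"pos": [0.0023, 0.01, 0.029]}]' | python3 nudge.py; echo '[{}, {}, {}]' | python3 nudge.py;python3 to.py 632.35 -117.15 111.5
```

```text
clock: 25.75
eef_pos: [632.5, -117.0, 114.1]
eef_rot: [-3.14, -0.0, 1.57]
wrist_force: [-0.3, -0.1, -2.3]
finger_gap: 49.3
finger_force: 25.0
clock: 26.05
eef_pos: [633.4, -116.9, 115.8]
eef_rot: [3.141, 0.0, 1.571]
wrist_force: [-1.0, 0.0, -2.1]
finger_gap: 49.6
finger_force: 25.0
REMAIN tool [-0.25 -1.04  4.26] [ 0.001  0.    -0.   ] wf [-1.   0.  -2.1] gap 49.63
```

To row units: 3.5 mm / 1000 = 0.0035, 3 mm / 1000 = 0.003.

```bash
echo '[{"pos": [-0.0002, -0.001, 0.001]}, {"pos": [-0.0002, -0.001, 0.002]}, {"pos": [-0.0002, -0.001, 0.003]}, {"pos": [-0.0002, -0.001, 0.0035]}, {"pos": [-0.0002, -0.001, 0.0035]}]' | python3 nudge.py;python3 to.py 632.35 -117.15 111.5;  echo '[{"pos": [0, 0, 0.0003]}, {"pos": [0, 0, 0.0006]}, {"pos": [0, 0, 0.0009]}, {"pos": [0, 0, 0.0009]}]' | python3 nudge.py;python3 to.py 632.35 -117.15 111.5
```

```text
clock: 26.55
eef_pos: [632.2, -117.0, 111.7]
eef_rot: [-3.141, -0.0, 1.571]
wrist_force: [-0.4, 0.2, -2.0]
finger_gap: 49.8
finger_force: 25.0
REMAIN tool [-0.13  0.13  0.24] [-0. -0.  0.] wf [-0.4  0.2 -2. ] gap 49.79
clock: 26.95
eef_pos: [632.3, -117.0, 111.4]
eef_rot: [3.141, 0.0, 1.571]
wrist_force: [-2.1, 0.9, 2.1]
finger_gap: 49.6
finger_force: 25.0
REMAIN tool [-0.1   0.05 -0.12] [0. 0. 0.] wf [-2.1  0.9  2.1] gap 49.57
```

Units first: shifts go in shares of 1000 mm and turns go in shares of 2 pi rad. So -0.7 mm / 1000 = -0.0007, 0.45 rad / 6.2832 = 0.0716.

```bash
echo '[{"pos": [0, 0, -0.0007]}, {"pos": [0, 0, -0.0007]}, {"pos": [0, 0, -0.0007], "rot": [0, 0, 0.0239]}, {"pos": [0, 0, -0.0007], "rot": [0, 0, 0.0477]}, {"pos": [0, 0, -0.0007], "rot": [0, 0, 0.0716]}]' | python3 nudge.py 76;echo '[{"rot": [0, 0, 0.0239]}, {"rot": [0, 0, 0.0477]}, {"rot": [0, 0, 0.0716]}, {"rot": [0, 0, 0.0955]}, {"rot": [0, 0, 0.1194]}]' | python3 nudge.py; echo '[{"rot": [0, 0, 0.0239]}, {"rot": [0, 0, 0.0477]}, {"rot": [0, 0, 0.059]}, {"rot": [0, 0, 0.059]}]' | python3 nudge.py 62; python3 to.py 632.35 -117.15 111.5 0
```

```text
clock: 27.45
eef_pos: [632.4, -117.1, 111.7]
eef_rot: [3.141, -0.0, 1.115]
wrist_force: [-0.1, -0.0, -0.5]
finger_gap: 76.2
finger_force: 0.0
clock: 27.95
eef_pos: [632.4, -117.1, 111.6]
eef_rot: [3.141, -0.0, 0.365]
wrist_force: [0.2, -0.6, -0.4]
finger_gap: 75.8
finger_force: 0.0
clock: 28.35
eef_pos: [632.3, -117.1, 111.6]
eef_rot: [-3.142, -0.0, -0.001]
wrist_force: [-0.1, -0.4, 0.3]
finger_gap: 62.2
finger_force: 0.0
REMAIN tool [0.01 0.1  0.13] [-0.    -0.    -0.001] wf [-0.1 -0.4  0.3] gap 62.2
```

To row units: 0.1 mm / 1000 = 0.0001.

```bash
echo '[{"pos": [0, 0.0001, 0]}, {"pos": [0, 0.0001, 0]}, {"pos": [0, 0.0001, 0]}, {"pos": [0, 0.0001, 0]}, {"pos": [0, 0.0001, 0]}]' | python3 nudge.py 40 5; echo '[{}, {}, {"pos": [0, 0, -0.02]}, {"pos": [0, 0, -0.055]}, {"pos": [0, 0, -0.095]}]' | python3 nudge.py 76;  echo '[{"pos": [-0.038, -0.024, 0]}, {"pos": [-0.078, -0.048, 0]}, {"pos": [-0.118, -0.072, 0]}, {"pos": [-0.158, -0.097, 0]}, {"pos": [-0.195, -0.122, 0]}]' | python3 nudge.py;echo '[{}, {}]' | python3 nudge.py;python3 to.py 431.3 6.8 2.2 0
python3 - <<'E'
from h import *
for n in("scene",):
    p,d=viewer.camera(n)
    cv2.imwrite(f"pics/{n}3.png",cv2.resize(p[110:260,110:290,::-1],None,fx=4,fy=4,interpolation=2))
E
```

```text
clock: 28.85
eef_pos: [632.3, -117.2, 111.7]
eef_rot: [3.142, -0.0, 0.0]
wrist_force: [1.0, -0.8, 0.5]
finger_gap: 49.8
finger_force: 5.0
clock: 29.35
eef_pos: [631.7, -117.0, 206.8]
eef_rot: [-3.141, 0.002, -0.0]
wrist_force: [0.3, -0.1, 0.8]
finger_gap: 76.1
finger_force: 0.0
clock: 29.85
eef_pos: [435.4, 5.7, 206.6]
eef_rot: [-3.142, -0.0, -0.0]
wrist_force: [1.0, 0.7, 0.0]
finger_gap: 76.1
finger_force: 0.0
clock: 30.05
eef_pos: [437.4, 5.2, 207.3]
eef_rot: [3.141, -0.002, 0.001]
wrist_force: [0.2, 0.6, 0.3]
finger_gap: 75.9
finger_force: 0.0
REMAIN tool [ -6.41  -1.67 205.12] [ 0.    -0.002  0.001] wf [0.2 0.6 0.3] gap 75.93
```

View pics/scene3.png

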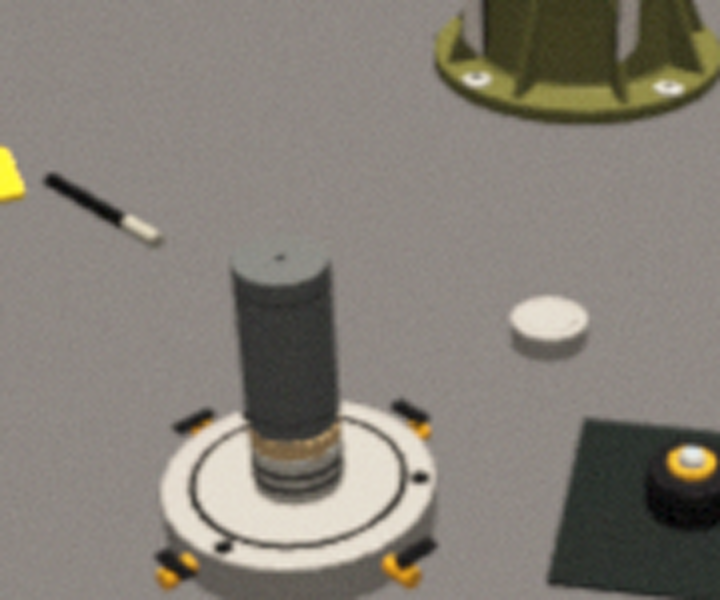

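The dummy stands square on the disc (284,350), its sides continuous with the pedestal's. Now the blank.

To row units: 185 mm / 1000 = 0.185, 165 mm / 1000 = 0.165.

```bash
echo '[{"pos": [-0.0064, -0.0017, 0.04]}, {"pos": [-0.0064, -0.0017, 0.085]}, {"pos": [-0.0064, -0.0017, 0.13]}, {"pos": [-0.0064, -0.0017, 0.165]}, {"pos": [-0.0064, -0.0017, 0.185]}]' | python3 nudge.py; echo '[{"pos": [0, 0, 0.004]}, {"pos": [0, 0, 0.008]}, {"pos": [0, 0, 0.011]}, {"pos": [0, 0, 0.013]}, {"pos": [0, 0, 0.013]}]' | python3 nudge.py; python3 to.py 431.3 6.8 4 0
```

```text
clock: 30.6
eef_pos: [430.3, 6.0, 18.6]
eef_rot: [-3.141, 0.004, -0.001]
wrist_force: [0.2, 0.4, 0.9]
finger_gap: 75.5
finger_force: 0.0
clock: 31.1
eef_pos: [431.3, 6.6, 9.1]
eef_rot: [3.142, -0.001, -0.0]
wrist_force: [0.7, 0.8, -0.3]
finger_gap: 76.2
finger_force: 0.0
REMAIN tool [ 0.04 -0.24  5.09] [ 0.    -0.001 -0.   ] wf [ 0.7  0.8 -0.3] gap 76.2
```

To row units: 5 mm / 1000 = 0.005, 4 mm / 1000 = 0.004.

```bash
echo '[{"pos": [0, 0, 0.002]}, {"pos": [0, 0, 0.004]}, {"pos": [0, 0, 0.005]}, {"pos": [0, 0, 0.005]}, {"pos": [0, 0, 0.005]}]' | python3 nudge.py; echo '[{}, {}, {}, {}, {}]' | python3 nudge.py 40 6;  python3 to.py 431.3 6.8 4 0; echo '[{}, {}, {"rot": [0, 0, -0.0239]}, {"rot": [0, 0, -0.0477]}, {"rot": [0, 0, -0.0716]}]' | python3 nudge.py 76;echo '[{"rot": [0, 0, -0.0239]}, {"rot": [0, 0, -0.0477]}, {"rot": [0, 0, -0.0716]}, {"rot": [0, 0, -0.0955]}, {"rot": [0, 0, -0.1194]}]' | python3 nudge.py;echo '[{"rot": [0, 0, -0.0239]}, {"rot": [0, 0, -0.0477]}, {"rot": [0, 0, -0.059]}, {"rot": [0, 0, -0.059]}]' | python3 nudge.py;echo '[{}, {}, {}, {}, {}]' | python3 nudge.py 40 15;python3 to.py 632.35 -117.15 181
```

```text
clock: 31.6
eef_pos: [430.9, 6.6, 3.7]
eef_rot: [-3.142, -0.0, -0.0]
wrist_force: [-0.2, -0.7, -0.4]
finger_gap: 75.9
finger_force: 0.0
clock: 32.1
eef_pos: [430.9, 6.6, 3.7]
eef_rot: [-3.142, -0.0, -0.0]
wrist_force: [0.2, 0.2, 0.4]
finger_gap: 49.9
finger_force: 6.0
REMAIN tool [ 0.4  -0.21 -0.33] [-0. -0. -0.] wf [0.2 0.2 0.4] gap 49.93
clock: 32.6
eef_pos: [430.9, 6.6, 3.6]
eef_rot: [-3.142, -0.0, 0.456]
wrist_force: [0.1, 0.8, 0.2]
finger_gap: 75.5
finger_force: 0.0
clock: 33.1
eef_pos: [430.9, 6.6, 3.6]
eef_rot: [-3.142, 0.0, 1.206]
wrist_force: [0.4, -0.3, -0.2]
finger_gap: 75.9
finger_force: 0.0
clock: 33.5
eef_pos: [430.9, 6.6, 3.6]
eef_rot: [-3.142, -0.0, 1.572]
wrist_force: [-0.4, -0.4, 0.4]
finger_gap: 75.8
finger_force: 0.0
clock: 34.0
eef_pos: [430.9, 6.6, 3.7]
eef_rot: [3.141, 0.0, 1.57]
wrist_force: [-0.5, -0.1, -0.0]
finger_gap: 49.8
finger_force: 15.0
REMAIN tool [-123.67  201.49 -177.29] [ 0.  0. -0.] wf [-0.5 -0.1 -0. ] gap 49.82
```

To row units: -180 mm / 1000 = -0.18, -150 mm / 1000 = -0.15.

```bash
echo '[{"pos": [0, 0, -0.005]}, {"pos": [0, 0, -0.05]}, {"pos": [0, 0, -0.1]}, {"pos": [0, 0, -0.15]}, {"pos": [0, 0, -0.18]}]' | python3 nudge.py; echo '[{"pos": [0, 0, -0.025]}, {"pos": [0, 0, -0.035]}, {"pos": [-0.024, 0.038, -0.035]}, {"pos": [-0.048, 0.078, -0.035]}, {"pos": [-0.07, 0.114, -0.035]}]' | python3 nudge.py; echo '[{"pos": [-0.015, 0.025, 0]}, {"pos": [-0.03, 0.05, 0]}, {"pos": [-0.042, 0.068, 0]}, {"pos": [-0.052, 0.084, 0]}, {"pos": [-0.052, 0.084, 0]}]' | python3 nudge.py;  python3 to.py 632.35 -117.15 180.7
```

```text
clock: 34.5
eef_pos: [431.3, 6.6, 187.6]
eef_rot: [3.138, 0.0, 1.571]
wrist_force: [0.0, -0.3, -0.5]
finger_gap: 49.8
finger_force: 15.0
clock: 35.0
eef_pos: [546.0, -64.4, 217.7]
eef_rot: [-3.141, -0.0, 1.571]
wrist_force: [-0.0, -0.3, -0.4]
finger_gap: 49.5
finger_force: 15.0
clock: 35.5
eef_pos: [629.5, -116.4, 216.5]
eef_rot: [-3.139, -0.001, 1.57]
wrist_force: [-0.1, -0.5, -0.8]
finger_gap: 49.7
finger_force: 15.0
REMAIN tool [-0.75  2.98 35.77] [-0.003 -0.001 -0.001] wf [-0.1 -0.5 -0.8] gap 49.73
```

To row units: 30 mm / 1000 = 0.03, 25 mm / 1000 = 0.025.

```bash
echo '[{"pos": [-0.0007, 0.0025, 0.005]}, {"pos": [-0.0007, 0.0025, 0.015]}, {"pos": [-0.0007, 0.0025, 0.025]}, {"pos": [-0.0007, 0.0025, 0.03]}, {"pos": [-0.0007, 0.0025, 0.03]}]' | python3 nudge.py; echo '[{}, {}]' | python3 nudge.py;python3 to.py 632.35 -117.15 180.7
```

```text
clock: 36.0
eef_pos: [630.9, -115.8, 187.6]
eef_rot: [-3.14, -0.0, 1.571]
wrist_force: [-0.1, 0.0, -0.6]
finger_gap: 49.6
finger_force: 15.0
clock: 36.2
eef_pos: [631.5, -116.1, 189.2]
eef_rot: [3.141, 0.0, 1.571]
wrist_force: [-0.3, -0.0, -0.3]
finger_gap: 49.6
finger_force: 15.0
REMAIN tool [-1.03  0.83  8.48] [0.001 0.    0.   ] wf [-0.3 -0.  -0.3] gap 49.56
```

To row units: 7.5 mm / 1000 = 0.0075, 6 mm / 1000 = 0.006.

```bash
echo '[{"pos": [-0.001, 0.0008, 0.002]}, {"pos": [-0.001, 0.0008, 0.004]}, {"pos": [-0.001, 0.0008, 0.006]}, {"pos": [-0.001, 0.0008, 0.0075]}, {"pos": [-0.001, 0.0008, 0.0075]}]' | python3 nudge.py; echo '[{}]' | python3 nudge.py;python3 to.py 632.35 -117.15 180.7
```

```text
clock: 36.7
eef_pos: [632.1, -117.1, 180.9]
eef_rot: [-3.141, -0.0, 1.571]
wrist_force: [-0.3, 0.1, -1.6]
finger_gap: 49.2
finger_force: 15.0
clock: 36.8
eef_pos: [632.2, -117.1, 181.2]
eef_rot: [-3.142, -0.0, 1.571]
wrist_force: [0.3, -0.3, -0.4]
finger_gap: 49.7
finger_force: 15.0
REMAIN tool [-0.07  0.17  0.46] [-0. -0.  0.] wf [ 0.3 -0.3 -0.4] gap 49.71
```

To row units: 1 mm / 1000 = 0.001, 0.9 mm / 1000 = 0.0009.

```bash
echo '[{"pos": [0, 0.0001, 0.0003]}, {"pos": [0, 0.0001, 0.0006]}, {"pos": [0, 0.0001, 0.0009]}, {"pos": [0, 0.0001, 0.001]}, {"pos": [0, 0.0001, 0.001]}]' | python3 nudge.py;python3 to.py 632.35 -117.15 180.7; echo '[{"pos": [0, 0, -0.0005]}, {"pos": [0, 0, -0.0005]}, {"pos": [0, 0, -0.0005], "rot": [0, 0, 0.0239]}, {"pos": [0, 0, -0.0005], "rot": [0, 0, 0.0477]}, {"pos": [0, 0, -0.0005], "rot": [0, 0, 0.0716]}]' | python3 nudge.py 76;echo '[{"rot": [0, 0, 0.0239]}, {"rot": [0, 0, 0.0477]}, {"rot": [0, 0, 0.0716]}, {"rot": [0, 0, 0.0955]}, {"rot": [0, 0, 0.1194]}]' | python3 nudge.py; echo '[{"rot": [0, 0, 0.0239]}, {"rot": [0, 0, 0.0477]}, {"rot": [0, 0, 0.059]}, {"rot": [0, 0, 0.059]}]' | python3 nudge.py 62; python3 to.py 632.35 -117.15 181 0
```

```text
clock: 37.3
eef_pos: [632.4, -117.1, 180.7]
eef_rot: [3.141, 0.0, 1.571]
wrist_force: [-2.0, 0.0, 6.2]
finger_gap: 49.4
finger_force: 15.0
REMAIN tool [-0.02 -0.04 -0.03] [0.001 0.    0.   ] wf [-2.   0.   6.2] gap 49.42
clock: 37.8
eef_pos: [632.2, -117.1, 180.3]
eef_rot: [-3.141, 0.0, 1.115]
wrist_force: [-0.5, -0.6, 0.0]
finger_gap: 75.9
finger_force: 0.0
clock: 38.3
eef_pos: [632.2, -117.1, 180.3]
eef_rot: [-3.141, 0.0, 0.365]
wrist_force: [0.2, -0.7, 0.1]
finger_gap: 76.0
finger_force: 0.0
clock: 38.7
eef_pos: [632.3, -117.1, 180.4]
eef_rot: [-3.141, 0.0, -0.001]
wrist_force: [0.8, 1.1, 0.2]
finger_gap: 62.4
finger_force: 0.0
REMAIN tool [ 0.1   0.04 -0.65] [-0.     0.    -0.001] wf [0.8 1.1 0.2] gap 62.37
```

To row units: -194 mm / 1000 = -0.194, -160 mm / 1000 = -0.16.

```bash
echo '[{}, {}, {}, {}, {}]' | python3 nudge.py 40 4; echo '[{}, {}, {"pos": [0, 0, -0.015]}, {"pos": [0, 0, -0.04]}, {"pos": [-0.003, -0.02, -0.045]}]' | python3 nudge.py 76;  echo '[{"pos": [-0.006, -0.04, 0]}, {"pos": [-0.012, -0.08, 0]}, {"pos": [-0.018, -0.12, 0]}, {"pos": [-0.025, -0.16, 0]}, {"pos": [-0.031, -0.194, 0]}]' | python3 nudge.py;echo '[{}, {}]' | python3 nudge.py;python3 to.py 598.4 99.1 10 0
python3 - <<'E'
from h import *
p,d=viewer.camera("scene")
cv2.imwrite("pics/scene4.png",cv2.resize(p[120:270,110:310,::-1],None,fx=4,fy=4,interpolation=2))
E
```

```text
clock: 39.2
eef_pos: [632.2, -117.1, 180.6]
eef_rot: [-3.142, 0.0, 0.0]
wrist_force: [0.1, 0.6, -0.0]
finger_gap: 49.8
finger_force: 4.0
clock: 39.7
eef_pos: [630.1, -98.4, 229.4]
eef_rot: [3.14, -0.005, -0.002]
wrist_force: [0.3, -0.4, -0.1]
finger_gap: 75.9
finger_force: 0.0
clock: 40.2
eef_pos: [597.3, 99.7, 226.1]
eef_rot: [-3.141, -0.0, 0.001]
wrist_force: [1.5, -0.3, 0.8]
finger_gap: 75.9
finger_force: 0.0
clock: 40.4
eef_pos: [598.0, 97.9, 226.0]
eef_rot: [3.142, -0.0, 0.002]
wrist_force: [-0.2, -0.8, -0.1]
finger_gap: 75.9
finger_force: 0.0
REMAIN tool [  0.34  -1.21 216.  ] [ 0.    -0.     0.002] wf [-0.2 -0.8 -0.1] gap 75.93
```

View pics/scene4.png

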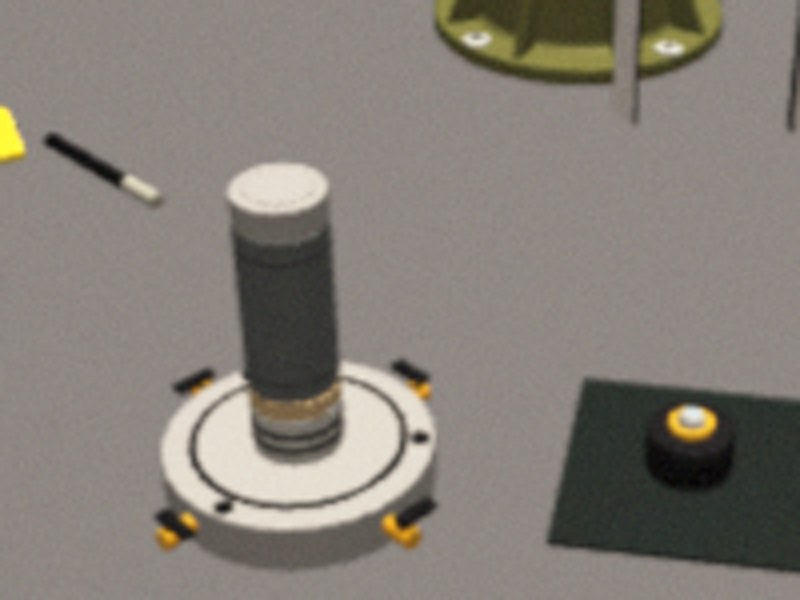

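The blank is on the stack at (278,200), lined up with the dummy. The cap waits at (690,445).

To row units: 190 mm / 1000 = 0.19, 165 mm / 1000 = 0.165.

```bash
echo '[{"pos": [0.0003, -0.0012, 0.035]}, {"pos": [0.0003, -0.0012, 0.08]}, {"pos": [0.0003, -0.0012, 0.125]}, {"pos": [0.0003, -0.0012, 0.165]}, {"pos": [0.0003, -0.0012, 0.19]}]' | python3 nudge.py; echo '[{"pos": [0, 0, 0.005]}, {"pos": [0, 0, 0.009]}, {"pos": [0, 0, 0.012]}, {"pos": [0, 0, 0.014]}, {"pos": [0, 0, 0.014]}]' | python3 nudge.py; python3 to.py 598.4 99.1 10 0
```

```text
clock: 40.95
eef_pos: [597.5, 96.7, 32.5]
eef_rot: [3.141, 0.003, -0.002]
wrist_force: [0.2, -0.5, 0.0]
finger_gap: 76.1
finger_force: 0.0
clock: 41.45
eef_pos: [599.0, 98.1, 22.4]
eef_rot: [-3.141, -0.001, -0.0]
wrist_force: [0.5, 0.4, 1.0]
finger_gap: 75.9
finger_force: 0.0
REMAIN tool [-0.62 -1.04 12.41] [-0.    -0.001 -0.   ] wf [0.5 0.4 1. ] gap 75.93
```

To row units: 12.4 mm / 1000 = 0.0124, 11 mm / 1000 = 0.011.

```bash
echo '[{"pos": [-0.0006, -0.001, 0.004]}, {"pos": [-0.0006, -0.001, 0.008]}, {"pos": [-0.0006, -0.001, 0.011]}, {"pos": [-0.0006, -0.001, 0.0124]}, {"pos": [-0.0006, -0.001, 0.0124]}]' | python3 nudge.py; echo '[{}, {}, {}, {}, {}]' | python3 nudge.py 40 6;  python3 to.py 598.4 99.1 10 0; echo '[{}, {}, {"rot": [0, 0, -0.0239]}, {"rot": [0, 0, -0.0477]}, {"rot": [0, 0, -0.0716]}]' | python3 nudge.py 76;echo '[{"rot": [0, 0, -0.0239]}, {"rot": [0, 0, -0.0477]}, {"rot": [0, 0, -0.0716]}, {"rot": [0, 0, -0.0955]}, {"rot": [0, 0, -0.1194]}]' | python3 nudge.py;echo '[{"rot": [0, 0, -0.0239]}, {"rot": [0, 0, -0.0477]}, {"rot": [0, 0, -0.059]}, {"rot": [0, 0, -0.059]}]' | python3 nudge.py;echo '[{}, {}, {}, {}, {}]' | python3 nudge.py 40 15;python3 to.py 632.35 -117.15 201
```

```text
clock: 41.95
eef_pos: [597.9, 99.1, 9.0]
eef_rot: [3.142, 0.0, -0.0]
wrist_force: [-0.9, -0.4, 1.0]
finger_gap: 75.9
finger_force: 0.0
clock: 42.45
eef_pos: [598.1, 99.1, 9.4]
eef_rot: [-3.142, -0.0, -0.0]
wrist_force: [0.6, 0.3, -0.6]
finger_gap: 49.7
finger_force: 6.0
REMAIN tool [ 0.32  0.01 -0.65] [-0. -0. -0.] wf [ 0.6  0.3 -0.6] gap 49.7
clock: 42.95
eef_pos: [598.0, 99.1, 9.2]
eef_rot: [-3.142, 0.0, 0.456]
wrist_force: [-0.2, 0.4, 0.0]
finger_gap: 76.3
finger_force: 0.0
clock: 43.45
eef_pos: [598.0, 99.1, 9.2]
eef_rot: [3.142, 0.0, 1.206]
wrist_force: [0.8, -0.6, -0.1]
finger_gap: 75.9
finger_force: 0.0
clock: 43.85
eef_pos: [598.0, 99.1, 9.2]
eef_rot: [-3.142, 0.0, 1.572]
wrist_force: [1.1, 0.8, 0.4]
finger_gap: 75.7
finger_force: 0.0
clock: 44.35
eef_pos: [598.0, 99.1, 9.3]
eef_rot: [3.142, -0.0, 1.57]
wrist_force: [0.7, 0.1, -1.2]
finger_gap: 50.0
finger_force: 15.0
REMAIN tool [-216.22   34.41 -191.74] [ 0. -0. -0.] wf [ 0.7  0.1 -1.2] gap 50.01
```

To row units: -190 mm / 1000 = -0.19, -150 mm / 1000 = -0.15.

```bash
echo '[{"pos": [0, 0, -0.005]}, {"pos": [0, 0, -0.05]}, {"pos": [0, 0, -0.1]}, {"pos": [0, 0, -0.15]}, {"pos": [0, 0, -0.19]}]' | python3 nudge.py; echo '[{"pos": [0, 0, -0.025]}, {"pos": [0, 0, -0.032]}, {"pos": [-0.04, 0.006, -0.032]}, {"pos": [-0.08, 0.012, -0.032]}, {"pos": [-0.12, 0.019, -0.032]}]' | python3 nudge.py; echo '[{"pos": [-0.03, 0.005, 0]}, {"pos": [-0.06, 0.01, 0]}, {"pos": [-0.08, 0.013, 0]}, {"pos": [-0.093, 0.015, 0]}, {"pos": [-0.093, 0.015, 0]}]' | python3 nudge.py;  echo '[{}]' | python3 nudge.py; python3 to.py 632.35 -117.15 200.3
```

```text
clock: 44.85
eef_pos: [598.1, 99.1, 202.9]
eef_rot: [3.139, -0.0, 1.571]
wrist_force: [0.8, -0.0, -0.2]
finger_gap: 49.6
finger_force: 15.0
clock: 45.35
eef_pos: [616.6, -22.1, 229.8]
eef_rot: [-3.14, -0.0, 1.571]
wrist_force: [0.5, 0.4, -0.8]
finger_gap: 49.5
finger_force: 15.0
clock: 45.85
eef_pos: [632.0, -114.8, 230.5]
eef_rot: [-3.141, -0.0, 1.57]
wrist_force: [-0.3, -0.7, -0.8]
finger_gap: 49.9
finger_force: 15.0
clock: 45.95
eef_pos: [632.0, -113.0, 231.0]
eef_rot: [-3.141, -0.0, 1.571]
wrist_force: [-0.0, 0.0, -1.1]
finger_gap: 49.9
finger_force: 15.0
REMAIN tool [-4.11  0.36 30.67] [-0. -0.  0.] wf [-0.   0.  -1.1] gap 49.86
```

To row units: 25 mm / 1000 = 0.025, 23 mm / 1000 = 0.023.

```bash
echo '[{"pos": [-0.004, 0.0003, 0.004]}, {"pos": [-0.004, 0.0003, 0.011]}, {"pos": [-0.004, 0.0003, 0.018]}, {"pos": [-0.004, 0.0003, 0.023]}, {"pos": [-0.004, 0.0003, 0.025]}]' | python3 nudge.py; echo '[{}, {}, {}]' | python3 nudge.py;python3 to.py 632.35 -117.15 200.3
```

```text
clock: 46.45
eef_pos: [632.1, -117.6, 205.3]
eef_rot: [-3.14, -0.0, 1.571]
wrist_force: [-0.4, -0.2, -0.2]
finger_gap: 49.6
finger_force: 15.0
clock: 46.75
eef_pos: [632.4, -117.9, 206.6]
eef_rot: [3.141, 0.0, 1.571]
wrist_force: [0.1, -0.0, -1.2]
finger_gap: 50.0
finger_force: 15.0
REMAIN tool [ 0.78 -0.08  6.26] [ 0.  0. -0.] wf [ 0.1 -0.  -1.2] gap 50.01
```

To row units: 5.5 mm / 1000 = 0.0055, 5 mm / 1000 = 0.005.

```bash
echo '[{"pos": [0.0008, 0, 0.002]}, {"pos": [0.0008, 0, 0.0035]}, {"pos": [0.0008, 0, 0.005]}, {"pos": [0.0008, 0, 0.0055]}, {"pos": [0.0008, 0, 0.0055]}]' | python3 nudge.py; echo '[{}]' | python3 nudge.py;python3 to.py 632.35 -117.15 200.3; echo '[{"pos": [0, 0, 0.0003]}, {"pos": [0, 0, 0.0006]}, {"pos": [0, 0, 0.0009]}, {"pos": [0, 0, 0.0012]}, {"pos": [0, 0, 0.0012]}]' | python3 nudge.py;python3 to.py 632.35 -117.15 200.3
```

```text
clock: 47.25
eef_pos: [632.3, -117.1, 200.6]
eef_rot: [-3.141, -0.0, 1.571]
wrist_force: [-0.6, -0.2, -0.6]
finger_gap: 49.3
finger_force: 15.0
clock: 47.35
eef_pos: [632.4, -117.1, 200.8]
eef_rot: [3.142, 0.0, 1.571]
wrist_force: [-0.0, 0.3, -1.2]
finger_gap: 49.6
finger_force: 15.0
REMAIN tool [-0.06 -0.01  0.5 ] [0. 0. 0.] wf [-0.   0.3 -1.2] gap 49.65
clock: 47.85
eef_pos: [632.5, -117.1, 200.3]
eef_rot: [3.141, 0.0, 1.571]
wrist_force: [-1.4, -0.1, 5.2]
finger_gap: 49.5
finger_force: 15.0
REMAIN tool [-0.   -0.1  -0.04] [0.001 0.    0.   ] wf [-1.4 -0.1  5.2] gap 49.54
```

To row units: -0.5 mm / 1000 = -0.0005, 0.45 rad / 6.2832 = 0.0716.

```bash
echo '[{"pos": [0, 0, -0.0005]}, {"pos": [0, 0, -0.0005]}, {"pos": [0, 0, -0.0005], "rot": [0, 0, 0.0239]}, {"pos": [0, 0, -0.0005], "rot": [0, 0, 0.0477]}, {"pos": [0, 0, -0.0005], "rot": [0, 0, 0.0716]}]' | python3 nudge.py 76;echo '[{"rot": [0, 0, 0.0239]}, {"rot": [0, 0, 0.0477]}, {"rot": [0, 0, 0.0716]}, {"rot": [0, 0, 0.0955]}, {"rot": [0, 0, 0.1194]}]' | python3 nudge.py; echo '[{"rot": [0, 0, 0.0239]}, {"rot": [0, 0, 0.0477]}, {"rot": [0, 0, 0.059]}, {"rot": [0, 0, 0.059]}]' | python3 nudge.py 62;  echo '[{}, {}, {}, {}, {}]' | python3 nudge.py 40 4; python3 to.py 632.35 -117.15 200.3 0; echo '[{}, {}, {"pos": [0, 0, -0.015]}, {"pos": [0, 0, -0.045]}, {"pos": [0, 0, -0.08]}]' | python3 nudge.py 80;  echo '[{"pos": [-0.04, -0.02, 0]}, {"pos": [-0.08, -0.04, 0]}, {"pos": [-0.12, -0.06, 0]}, {"pos": [-0.16, -0.08, 0]}, {"pos": [-0.2, -0.1, 0]}]' | python3 nudge.py; echo '[{}, {}]' | python3 nudge.py
python3 - <<'E'
from h import *
p,d=viewer.camera("scene");q,_=viewer.camera("top")
cv2.imwrite("pics/scene5.png",cv2.resize(p[105:255,110:260,::-1],None,fx=4,fy=4,interpolation=2))
cv2.imwrite("pics/top5.png",cv2.resize(q[:,:,::-1],(800,600)))
I={n:np.load(f"/tmp/{n}0.npz")['p'] for n in("scene","top")}
for k,(xy,z,r) in dict(p38=((597,328),12,19),d38=((432,221),76,19),tin=((583,-355),34,32.5)).items():print(k,fit('scene',p,xy,z,r),fit('top',q,xy,z,r))
E
```

```text
clock: 48.35
eef_pos: [632.3, -117.1, 199.8]
eef_rot: [-3.141, 0.0, 1.115]
wrist_force: [-0.3, 1.4, -0.0]
finger_gap: 75.9
finger_force: 0.0
clock: 48.85
eef_pos: [632.3, -117.1, 199.8]
eef_rot: [-3.141, 0.0, 0.365]
wrist_force: [-0.7, 0.5, 0.1]
finger_gap: 76.1
finger_force: 0.0
clock: 49.25
eef_pos: [632.3, -117.1, 199.8]
eef_rot: [-3.142, 0.0, -0.001]
wrist_force: [-0.9, 0.9, -0.7]
finger_gap: 61.9
finger_force: 0.0
clock: 49.75
eef_pos: [632.3, -117.1, 199.9]
eef_rot: [-3.142, 0.0, 0.0]
wrist_force: [0.2, 0.5, -0.5]
finger_gap: 50.1
finger_force: 4.0
REMAIN tool [ 0.05  0.08 -0.36] [-0.  0.  0.] wf [ 0.2  0.5 -0.5] gap 50.08
clock: 50.25
eef_pos: [632.0, -117.0, 280.2]
eef_rot: [-3.141, 0.002, -0.0]
wrist_force: [0.3, 0.5, -0.8]
finger_gap: 79.7
finger_force: 0.0
clock: 50.75
eef_pos: [430.6, -16.4, 280.0]
eef_rot: [3.142, -0.0, -0.0]
wrist_force: [0.3, 0.3, 1.2]
finger_gap: 79.9
finger_force: 0.0
clock: 50.95
eef_pos: [432.3, -16.9, 280.9]
eef_rot: [3.141, -0.002, 0.001]
wrist_force: [-0.8, 0.1, 0.6]
finger_gap: 79.8
finger_force: 0.0
p38 [ 597.37  328.09 -102.73] [596.23 328.31 -85.49]
d38 [434.53 223.73 -25.49] [431.64 220.85 -58.9 ]
tin [ 584.31 -355.85 -112.3 ] [ 583.   -354.78  -83.92]
```

View pics/scene5.png

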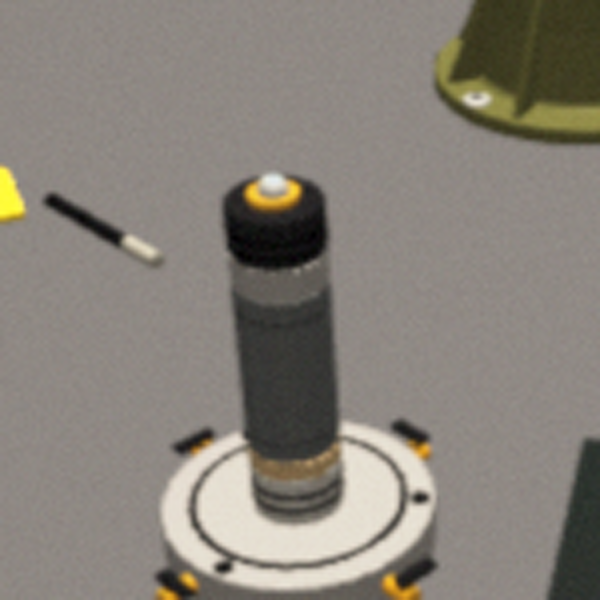

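View pics/top5.png

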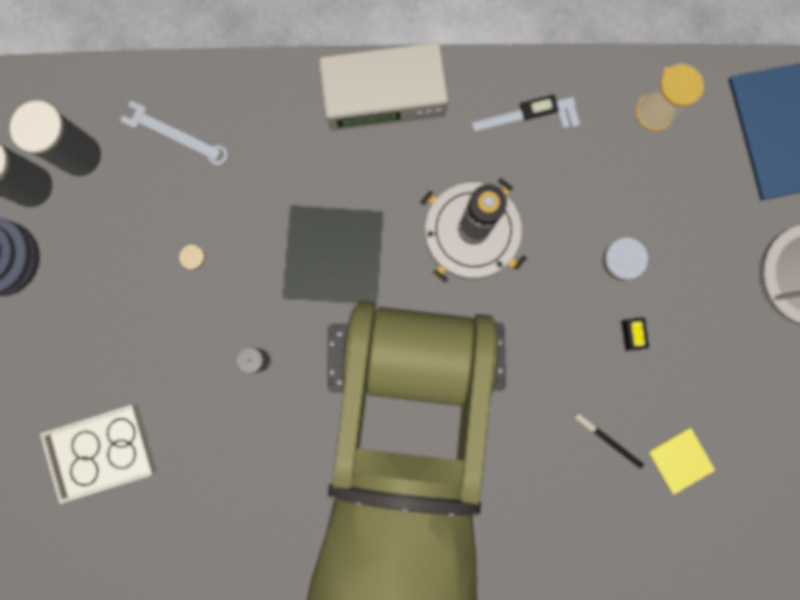

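The stack looks complete, with the ball up at (272,185) in the crop, and the bystanders haven't moved. I'll check the side alignment numerically before handing in.

```bash
python3 - <<'E'
from h import *
from scipy.optimize import least_squares
a=np.linspace(0,2*np.pi,721)
for n in("scene","top"):
    p=np.mean([viewer.camera(n)[0].astype(np.float32) for _ in range(6)],0)
    cv2.imwrite(f"pics/{n}6.png",cv2.resize(p[105:255,140:230,::-1].astype(np.uint8),None,fx=6,fy=4,interpolation=2)) if n=="scene" else 0
    g=cv2.GaussianBlur(p,(0,0),0.6)
    ax=proj(n,[[631,-117,66],[631,-117,220]]);d=(ax[1]-ax[0])/np.linalg.norm(ax[1]-ax[0]);nn=np.array([-d[1],d[0]])
    if n=="top" : nn=-nn
    for k,z in [('ped',61),('ped',64),('por',69),('por',74),('dum',82),('dum',100),('dum',130),('dum',160),('dum',172),('bl',182),('bl',190),('cap',202),('cap',215)]:
        c=proj(n,[[631,-117,z]])[0]
        q=proj(n,np.c_[631+25*np.cos(a),-117+25*np.sin(a),np.full(721,z)])
        s=(q-c)@nn;out=[]
        for i in (s.argmin(),s.argmax()):
            sg=np.sign(s[i]);base=q[i]
            t=np.linspace(-4,4,81);P=base+np.outer(t,nn)
            v=np.stack([map_coordinates(g[:,:,j],[P[:,1],P[:,0]],order=1) for j in range(3)],1)
            w=np.abs(np.gradient(v,axis=0)).sum(1);j=w.argmax();w2=w*(np.abs(t-t[j])<1.2);out.append((w2*t).sum()/w2.sum())
        sc=25/((s.max()-s.min())/2)
        print(n,k,z,'edges mm',np.round(np.array(out)*sc,2),'centre',round(np.mean(out)*sc,2))
    print('dir',nn)
E
```

```text
scene ped 61 edges mm [-0.19 -1.04] centre -0.62
scene ped 64 edges mm [ 0.07 -1.83] centre -0.88
scene por 69 edges mm [-0.94 -2.05] centre -1.49
scene por 74 edges mm [ 0.31 -2.01] centre -0.85
scene dum 82 edges mm [-2.46 -1.36] centre -1.91
scene dum 100 edges mm [ 0.1  -0.99] centre -0.44
scene dum 130 edges mm [-0.65  0.03] centre -0.31
scene dum 160 edges mm [-0.49 -1.13] centre -0.81
scene dum 172 edges mm [-1.15 -0.61] centre -0.88
scene bl 182 edges mm [-0.22 -1.48] centre -0.85
scene bl 190 edges mm [ 3.68 -2.26] centre 0.71
scene cap 202 edges mm [-0.18 -0.9 ] centre -0.54
scene cap 215 edges mm [ 0.15 -1.6 ] centre -0.72
dir [ 0.99637503 -0.08506939]
top ped 61 edges mm [ 0.9  -1.87] centre -0.49
top ped 64 edges mm [ 0.57 -1.6 ] centre -0.52
top por 69 edges mm [ 0.88 -2.44] centre -0.78
top por 74 edges mm [ 0.87 -2.47] centre -0.8
top dum 82 edges mm [ 0.51 -2.01] centre -0.75
top dum 100 edges mm [ 0.43 -1.73] centre -0.65
top dum 130 edges mm [ 1.68 -1.2 ] centre 0.24
top dum 160 edges mm [ 0.56 -1.51] centre -0.48
top dum 172 edges mm [ 0.84 -1.58] centre -0.37
top bl 182 edges mm [ 0.46 -1.56] centre -0.55
top bl 190 edges mm [ 0.7  -1.24] centre -0.27
top cap 202 edges mm [ 0.33 -1.79] centre -0.73
top cap 215 edges mm [ 0.75 -2.44] centre -0.85
dir [-0.87463641 -0.48477948]
```

The parts share one axis to within the measurement noise (about 0.5 mm), so I'm handing in.

```bash
python3 -c "
from cell import manip, viewer, read_state
print(manip.sign_off())"
```

```text
the job is handed in; nothing more can be done
None
```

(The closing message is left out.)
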